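# Move the test-rig camera from its storage dock onto its pin mount

## Task

Take the grey rig camera out of its storage dock and seat it on the pin mount: upright, both pins in their sockets, foot fully home and flat on the mount's plate, lens pointing away from the tall back plate. The dock and the mount each leave only one pair of the camera's sides open to fingers, so on the way stand the camera upright on open breadboard or bench, let go of it completely and take it again the other way. Never tip the camera over, and leave the jar, the post holder and the clamp block where they are.

Things in the scene. Friction and masses are not known exactly. Their poses are not given: they have to be found in the camera images.
- rig_camera: Grey box camera, 360-590 g, 56 (x) x 50 (y) x 100 mm tall, the lowest 15 mm an aluminium foot. Origin: centre of the underside; z up, x to the lens. Black lens, 36 mm diameter, sticks 20 mm out of the +x face, axis 36 mm up; that face is bare from 54 mm up. Underside sockets 15 mm deep: 14 mm diameter at x=+15 mm, 10 mm at x=-15 mm. Starts standing in the dock, within 3 degrees.
- rig_camera_lens (a point): Centre of the lens's front glass: 48 mm ahead (x) of the camera's origin and 36 mm above it.
- dock: Fixed black dock: floor plate 100 x 90, 12 mm thick; upright cheeks at the camera's left and right (y), 62 mm apart inside, 6 thick, x=-32 to +54 mm, tops 112 mm over the underside, level with the camera's top. Fingers reach only the camera's front (above the lens) and back. Origin: underside, under the camera's place; x to the lens, z up.
- pin_mount: Fixed aluminium mount: plate 110 x 70, 14 mm thick (x=-60 to +50 mm); back plate 60 wide at x=-45 to -35 mm, top 124 mm over the underside. Two steel pins with tapered tips, 12 mm above the plate: 12 mm diameter at x=+15, 8 mm at x=-15 mm. Fingers reach only the camera's left and right (y) here. Origin: underside, midway between pins; x away from the back plate, z up.
- pin_mount_seat (a point): Point on the mount plate's top face midway between the pins, 14 mm above the mount's origin, axes as the mount's: the camera's origin belongs here, axes parallel.
- breadboard: Fixed dark steel breadboard 450 (x) x 750 (y) mm on a white bench, its top 12 mm above the bench (z = 0.012). Dock, mount and bystanders stand on it. Origin at the centre of its underside.
- jar: Bystander: small lidded jar, 48 mm diameter, 50 mm high; origin at the centre of its underside.
- post_holder: Bystander: upright steel post holder, 42 mm round foot, 63 mm high; origin at the centre of its underside.
- clamp_block: Bystander: aluminium block 40 x 60 x 20 mm with two holes; origin at the centre of its underside.
There are look-alikes about, which are no part of the job. Leave any brown or red look-alike of the rig_camera alone.

How it is judged:
By the outcome, as a careful person would: the job done as asked, in the order asked, and still so for the second after the job is handed in, with the robot touching nothing.
It also fails if it takes over 50 s, if anything falls off the work surface, if the arm or the gripper's body presses on something with over 40 N, if the wrist force passes 120 N, or if a joint passes its speed limit or range.

## Robot

A 6-joint arm with a two-finger parallel gripper is mounted at the origin on the work surface. World frame = base frame: x ahead of the robot, y to its left, z up, the work surface at z = 0. Lengths are in mm, angles in rad, forces in N, time in s.
With the tool pointing down it reaches from about 275 to 825 mm from the base axis. Payload 5.2 kg.
Tool frame: the origin (TCP) lies between the finger pads; the fingertips stand 17 mm ahead of it and the grasp point (between the pads) lies 2 mm behind it; z points along the fingers, y is the line along which they close (so a half turn about z gives the same grasp; the last joint's range is limited). The gripper opens to 93 mm and grips with 3 to 60 N. Pads are 15 mm wide; open, the fingers measure 128 mm over their backs; the gripper's body (75 mm by 188 mm) begins 65 mm behind the grasp point.
Start: joints at [1.103, 0.259, 1.535, -0, 1.348, -0.203], TCP at [143.921, 530.84, 205.753] pointing down, gripper open.
Joint ranges: [-3.14, 3.14], [-0.91, 2.08], [0.19, 2.58], [-1.22, 4.36], [0.22, 2.71], [-3.12, 3.12]. Speed limits (rad/s): [2.57, 2.57, 3.14, 3.14, 3.14, 3.14].

## Interface

Orientations are given as a unit quaternion [w, x, y, z].
In Python, from cell import monitor, capture, get_calibration, bot, spotter gives the robot as it stands. The module is installed in compiled form; this text tells all that it offers.
- The arm moves only by the tool step_arm, never from a script. Its arguments are lists of equal length, an entry for each row: "linear": the shift along the tool's x, y, z each as a share of 0.025 m, from -1 to 1, a list of three; "rotation": the turn, a rotation vector about the tool's x, y, z each as a share of 4 degrees, from -1 to 1, a list of three. In form: {"linear": [[dx, dy, dz], ...], "rotation": [[ax, ay, az], ...]}. A call has 1 to 10 rows; each row shifts and turns the commanded pose from where the row before left it, along the tool's axes as they then stand; what a row does not reach is not made up. A row lasts 1/10 s, in which the tool goes at most 50 mm and 8.59 degrees, less where a joint would pass 70% of its speed; a pose out of reach is approached as far as the arm can. A call with a number of a shift or a turn outside -1 to 1 is refused whole. A call with a gripper value outside its range is refused whole. "claw" is the gripper command: -1 is fully open, 1 is shut, values between are in proportion, set as the call begins (left out, the last holds). The fingers move at their own pace and stop on an object; the grip force is fixed at half the most. Time passes only in rows, so rows that do not move let the fingers close. It gives the time, the measured TCP pose, the force, the opening and the grip force at its end, in the units of the state.
- monitor.state(): the state, without advancing time (a new reading comes with each control period).
- capture(name): name is "scene" or "top" or "wrist"; returns (picture, depth): 384x512x3 uint8, red, green, blue; 384x512 float32, mm along the optical axis (not along the pixel's ray), 0 where there is no reading.
- get_calibration(name): a dict with "fx", "fy", "cx", "cy" (pixels), "D" ([k1, k2, p1, p2, k3] as OpenCV has them; the pictures are not rectified), "position" and "rotation" of the camera in the world. Camera axes: x right, y down, z forward; pixel columns grow to the right and rows downward; lengths in mm; the calibration is good to about 2 mm. A picture is of the moment at which its call begins: read the wrist's pose just before it. get_calibration takes no time and is no camera call; for the wrist camera it gives the pose at the moment of the call.
- bot.job_done(): hands the job in; it is judged then, once.
Trained networks look in the newest picture that a camera, given by its name, has taken for a name from the list of things; names that differ only in an ending like _2 or _b are one class to them, and where a whole thing is asked for, a point or a joint stands for the part that bears it (a point fixed in the world has none). Each returns a list of dicts, best first, with "conf" (0 to 1); they miss things now and then, are a little off and sometimes report something else, mostly with a low value. They report only what shows in the picture. A call takes as long as a camera call. They do not tell look-alikes from the thing itself.
- spotter.boxes_of(target, camera): "uv" ([column, row] in pixels, amid what is visible of it).
- spotter.cut_out(target, camera): "mask" (384x512 bool, what is visible of it) and "uv" ([column, row] in pixels, amid what is visible of it).
The state is a dict: "time_s": time; "joint_positions": joint angles; "qd": joint speeds; "joint_efforts": joint torques, N m; "eef_pos": TCP position; "tcp_rot": TCP orientation; "ft_force": force on the tool from outside, world axes, zero at the start; "torque": the same for the moment, N m; "finger_gap": opening from 0.0 (shut) to 1.0 (fully open); "gripper_force": force on a finger pad.
Only numpy, scipy, OpenCV 4.12 (cv2) and the standard library are available. Lean on these libraries where they do the work, as an engineer would, in place of code of your own. Each camera call takes 0.05 s, during which the arm holds its last target. There are 200 camera calls.

## Working session

There is one attempt and no reset: what is moved stays moved. The work goes in short steps, Python scripts to look and compute and a tool call to move; the robot and the scene stay as the last step left them, time stands still between calls to the robot, and variables do not carry over. Pictures are saved under pics/ and viewed, at most 10 in all, crops included, and the job is handed in when it is done.

Besides the shell and the picture viewer there is one more tool, called by a JSON object that holds its "name" and its "arguments". step_arm: Moves the arm, as the interface text tells. Its arguments: {"type":"object","properties":{"linear":{"type":"array","items":{"type":"array","items":{"type":"number","minimum":-1,"maximum":1}}},"rotation":{"type":"array","items":{"type":"array","items":{"type":"number","minimum":-1,"maximum":1}}},"claw":{"type":"number"}},"required":["linear","rotation"]}

```bash
mkdir -p pics; cat > h.py <<'E'
import numpy as np, cv2
from cell import monitor, capture, get_calibration, bot, spotter
from scipy.spatial.transform import Rotation as R
def cal(n):
    c=get_calibration(n); K=np.array([[c['fx'],0,c['cx']],[0,c['fy'],c['cy']],[0,0,1.]])
    r=np.array(c['rotation'],float)
    if r.shape!=(3,3): r=R.from_quat(np.roll(r.ravel(),-1)).as_matrix()
    return K,np.array(c['D'],float),np.array(c['position'],float),r
def cloud(n,depth,C=None):
    K,D,p,r=C or cal(n); h,w=depth.shape
    uv=np.stack(np.meshgrid(np.arange(w),np.arange(h)),-1).reshape(-1,1,2).astype(float)
    xy=cv2.undistortPoints(uv,K,D).reshape(-1,2)
    P=np.c_[xy,np.ones(len(xy))]*depth.reshape(-1,1)
    W=(P@r.T+p).reshape(h,w,3); W[depth==0]=np.nan
    return W
def save(n,im): cv2.imwrite('pics/'+n+'.png',im[...,::-1])
E
python3 - <<'E'
from h import *
print(get_calibration('top'),monitor.state())
ims={}
for n in ['scene','top']:
    im,d=capture(n); np.savez(f'{n}0.npz',im=im,d=d,W=cloud(n,d)); ims[n]=im
    W=cloud(n,d)
    for t in ['rig_camera','dock','pin_mount','jar','post_holder','clamp_block']:
        for o in spotter.cut_out(t,n)[:4]:
            m=o['mask']; print(n,t,round(o['conf'],2),np.round(o['uv']),m.sum(),np.round(np.nanmedian(W[m],0)),np.round(np.nanpercentile(W[m],[3,97],axis=0)).tolist())
save('both',cv2.resize(np.vstack([ims['scene'],ims['top']]),(800,600)) if 0 else np.vstack([cv2.resize(ims[k],(400,300)) for k in ims]))
save('scene0',cv2.resize(ims['scene'],(800,600)));save('top0',cv2.resize(ims['top'],(800,600)))
E
```

```text
{'fx': 358.91965948628194, 'fy': 358.91965948628194, 'cx': 251.65870163003046, 'cy': 188.77037941050398, 'D': array([-0.11149534,  0.        ,  0.        ,  0.        ,  0.        ]), 'position': array([ 338.59668999, -102.29444887, 1203.71253994]), 'rotation': array([ 0.06436561, -0.69572601,  0.71419648, -0.04178249])} {'time_s': 0.0, 'joint_positions': array([ 1.10323508e+00,  2.59309167e-01,  1.53607952e+00,  1.86670271e-06,
        1.34797817e+00, -2.02784095e-01]), 'qd': array([ 4.96865644e-05, -9.34223190e-04,  2.99066408e-04, -6.88653583e-04,
       -1.62249993e-04,  1.75128026e-04]), 'joint_efforts': array([ 2.44431903e-04, -4.37312865e+01, -2.83994830e+01,  7.18892156e-02,
        4.13173484e-02, -1.52329658e-04]), 'eef_pos': array([143.64132247, 530.32920467, 204.93735681]), 'tcp_rot': array([-2.92656870e-04,  1.32002344e-01,  9.91249007e-01, -8.37441341e-04]), 'ft_force': array([-0.32921757,  0.021623  , -0.75844345]), 'torque': array([ 0.02041667,  0.00647127, -0.04532376]), 'gripper_force': 0.0, 'finger_gap': 1.0020328680444135}
scene rig_camera 0.97 [208. 221.] 887 [ 5
[... 767 characters left out ...]
8.0, 103.0]]
top rig_camera 0.66 [307. 163.] 388 [ 578. -237.  123.] [[550.0, -266.0, 43.0], [621.0, -208.0, 128.0]]
top rig_camera 0.6 [332. 268.] 410 [ 262. -309.   99.] [[239.0, -357.0, 14.0], [286.0, -284.0, 103.0]]
top dock 0.75 [298. 164.] 576 [ 571. -221.   72.] [[533.0, -281.0, 16.0], [638.0, -187.0, 129.0]]
top pin_mount 0.8 [168. 201.] 743 [481. 209.  27.] [[433.0, 178.0, 21.0], [535.0, 247.0, 136.0]]
top jar 0.65 [246. 124.] 169 [733. -61.  59.] [[719.0, -80.0, 20.0], [755.0, -41.0, 65.0]]
top jar 0.36 [306. 165.] 371 [ 578. -237.  123.] [[550.0, -264.0, 48.0], [622.0, -211.0, 128.0]]
top clamp_block 0.52 [182. 127.] 263 [740. 158.  31.] [[719.0, 127.0, 9.0], [766.0, 190.0, 36.0]]
```

View pics/scene0.png

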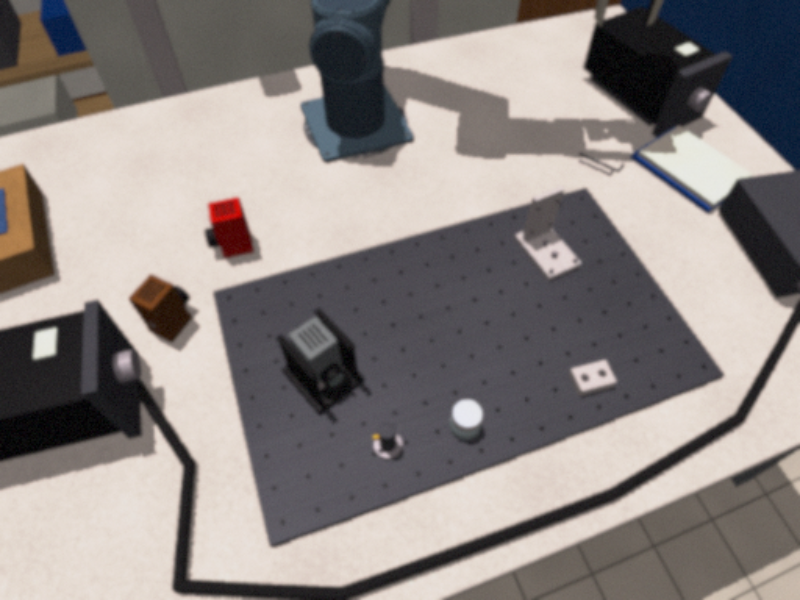

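View pics/top0.png

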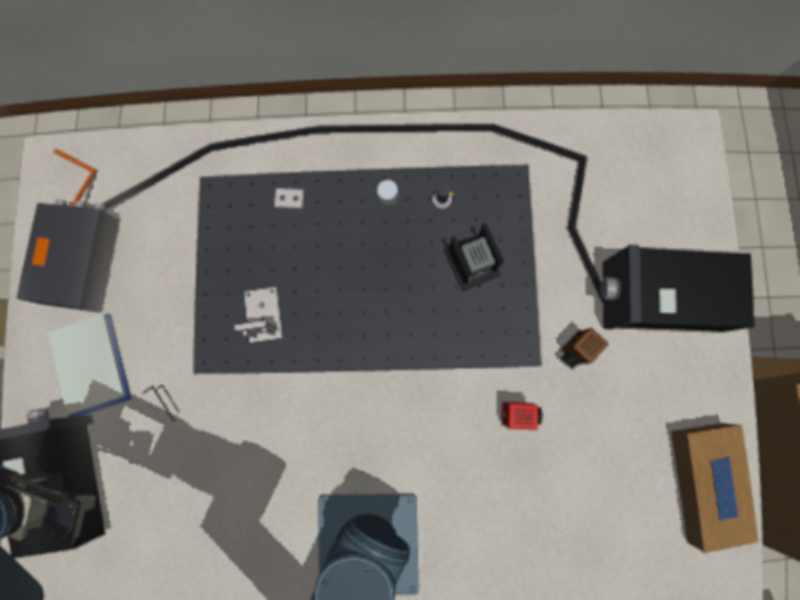

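The top picture shows three candidates at 800x600: a grey camera in the dock (475,255), a brown one (585,345) and a red one (520,415). Only the grey one in the black dock fits. The mount is at (262,315), with its back plate towards the robot. I'll confirm in a crop and measure.

```bash
python3 - <<'E'
from h import *
S=np.load('scene0.npz');T=np.load('top0.npz')
def rect(P):
    (c,s,a)=cv2.minAreaRect(P[:,:2].astype(np.float32)); return np.round(c,1),np.round(s,1),round(a,1)
for n,Z in (('scene',S),('top',T)):
    W=Z['W'];im=Z['im'].astype(int);sat=im.max(2)-im.min(2)
    b=(np.abs(W[...,0]-590)<70)&(np.abs(W[...,1]+237)<70)
    top=b&(W[...,2]>117)&(im.sum(2)>150)
    P=W[top]; P=P[np.isfinite(P).all(1)]
    print(n,'camtop',len(P),P.mean(0).round(1),np.median(P[:,2]).round(1),rect(P))
    allt=W[b&(W[...,2]>117)]; print(' with cheeks',len(allt),rect(allt))
    b=(np.abs(W[...,0]-481)<100)&(np.abs(W[...,1]-209)<80)
    for nm,lo,hi in (('plate',20,34),('back',45,132),('backtop',128,145)):
        P=W[b&(W[...,2]>lo)&(W[...,2]<hi)]; 
        if len(P)>4: print(' mount',nm,len(P),P.mean(0).round(1),np.median(P[:,2]).round(1),rect(P))
    bb=W[(np.abs(W[...,0]-600)<60)&(np.abs(W[...,1]-50)<60)]; print(' board z',np.nanmedian(bb[:,2]).round(2))
a=cv2.resize(S['im'][190:280,160:260],(400,360),interpolation=3)
b=cv2.resize(S['im'][110:200,310:410],(400,360),interpolation=3)
save('crop1',np.hstack([a,b]))
E
```

```text
scene camtop 531 [ 580.5 -236.4  124.2] 124.3 (array([ 587.7, -234.2]), array([84.6, 76.8]), 23.3)
 with cheeks 831 (array([ 589. , -234.9]), array([86.8, 79. ]), 23.1)
 mount plate 674 [493.8 213.2  24.8] 24.6 (array([485.3, 214.7]), array([111.6,  73.2]), 7.4)
 mount back 404 [454.1 206.9  90.1] 90.0 (array([446.4, 210.5]), array([21.2, 63.1]), 6.2)
 mount backtop 93 [451.3 209.8 133.8] 134.3 (array([450.3, 211.4]), array([11.2, 61.8]), 8.1)
 board z 12.01
top camtop 320 [ 581.4 -237.6  124. ] 124.1 (array([ 591.3, -235.6]), array([83. , 80.1]), 20.8)
 with cheeks 489 (array([ 590.7, -235.9]), array([85.9, 79.6]), 21.8)
 mount plate 538 [492.4 212.6  26.3] 26.4 (array([485.2, 214.1]), array([111.5,  71.6]), 6.6)
 mount back 111 [445.2 203.9  92.4] 96.6 (array([445.5, 209.3]), array([17.8, 62.2]), 8.5)
 mount backtop 71 [450.2 209.3 135.7] 135.9 (array([450.1, 210.4]), array([10.5, 61.8]), 7.0)
 board z 12.07
```

View pics/crop1.png

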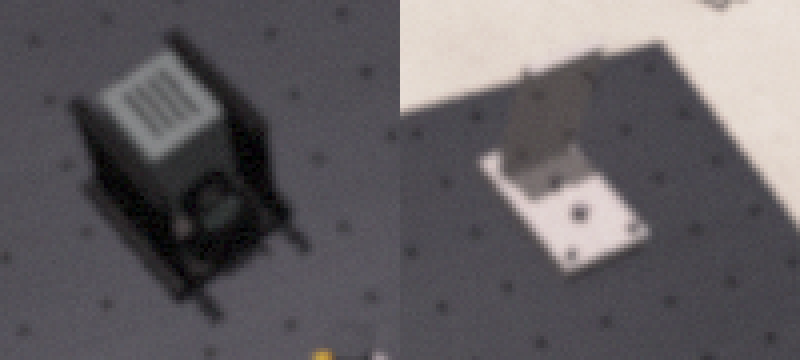

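The crop confirms it: the grey camera is in the dock with its lens to the lower right, and the mount shows its pins in front of the back plate. Next I'll check path heights and plan.

```bash
cat >> h.py <<'E'
def plan(goal,yaw,s=None):
    """shift to goal and turn of tool-y to yaw, in tool axes at present; units of rows"""
    s=s or monitor.state(); M=R.from_quat(np.roll(s['tcp_rot'],-1)).as_matrix()
    y=np.degrees(np.arctan2(M[1,1],M[0,1])); d=np.array(goal)-s['eef_pos']; t=(yaw-y+180)%360-180
    G=np.array([[np.sin(np.radians(yaw)),np.cos(np.radians(yaw)),0],[-np.cos(np.radians(yaw)),np.sin(np.radians(yaw)),0],[0,0,-1.]])
    G[:,0]*=1; 
    gx=np.cross(G[:,1],G[:,2]); G[:,0]=gx
    print('t',round(s['time_s'],2),'pos',s['eef_pos'].round(2),'yaw',y.round(2),'F',s['ft_force'].round(1),'gap',round(s['finger_gap'],3))
    print(' shift/25 in present axes',(M.T@d/25).round(2),' in goal axes',(G.T@d/25).round(2),' rotz/4',round(-t/4,2),'tilt fix/4deg',np.degrees(R.from_matrix(M.T@G@R.from_euler('z',0).as_matrix()).as_rotvec()/4).round(2))
E
python3 - <<'E'
from h import *
K,D,p,r=cal('wrist'); s=monitor.state(); M=R.from_quat(np.roll(s['tcp_rot'],-1)).as_matrix()
print('cam in tool',(M.T@(p-s['eef_pos'])).round(1),(M.T@r).round(2),K[0,0])
W=np.vstack([np.load(n)['W'].reshape(-1,3) for n in('top0.npz','scene0.npz')])
W=W[np.isfinite(W).all(1)]
a=np.array([144,531.]);
for b in ([490,215.],):
    b=np.array(b);u=(b-a)/np.linalg.norm(b-a);q=W[:,:2]-a;t=q@u;l=np.abs(q@[-u[1],u[0]])
    for i in range(-100,520,60):
        m=(t>i)&(t<i+60)&(l<130)&(W[:,2]<400); print(i,np.percentile(W[m,2],99.5).round() if m.any() else None,end='; ')
plan([480,215,260],97,s)
E
```

```text
cam in tool [  68.6   -0.7 -179. ] [[ 0.   -0.97 -0.25]
 [ 1.    0.    0.  ]
 [-0.   -0.25  0.97]] 293.10225335402083
-100 149.0; -40 394.0; 20 399.0; 80 27.0; 140 9.0; 200 6.0; 260 16.0; 320 17.0; 380 137.0; 440 136.0; 500 28.0; t 0.7 pos [143.93 530.86 205.79] yaw 74.83 F [0.8 0.1 0.2] gap 0.999
 shift/25 in present axes [-16.28  -8.68  -2.17]  in goal axes [-11.8  -14.18  -2.17]  rotz/4 -5.54 tilt fix/4deg [ 0.    0.   -5.54]
```

{"name": "step_arm", "arguments": {"linear": [[-0.83, -0.43, -0.1], [-0.83, -0.43, -0.1], [-0.83, -0.43, -0.1], [-0.83, -0.43, -0.1], [-0.83, -0.43, -0.1], [-0.83, -0.43, -0.1], [-0.83, -0.43, -0.1], [-0.83, -0.43, -0.1], [-0.83, -0.43, -0.1], [-0.83, -0.43, -0.1]], "rotation": [[0, 0, 0], [0, 0, 0], [0, 0, 0], [0, 0, 0], [0, 0, 0], [0, 0, 0], [0, 0, 0], [0, 0, 0], [0, 0, 0], [0, 0, 0]]}}

```text
time_s: 1.7
eef_pos: [316.7, 372.1, 231.0]
tcp_rot: [0.0, 0.132, 0.991, 0.0]
ft_force: [-0.1, 0.6, 0.6]
finger_gap: 1.002
gripper_force: 0.0
```

{"name": "step_arm", "arguments": {"linear": [[-0.83, -0.43, 0], [-0.83, -0.43, 0], [-0.83, -0.43, 0], [-0.83, -0.43, 0], [-0.83, -0.43, 0], [-0.83, -0.43, 0], [-0.83, -0.43, 0], [-0.83, -0.43, 0], [-0.83, -0.43, 0], [-0.83, -0.43, 0]], "rotation": [[0, 0, 0], [0, 0, 0], [0, 0, 0], [0, 0, 0], [0, 0, 0], [0, 0, 0], [0, 0, 0], [0, 0, 0], [0, 0, 0], [0, 0, 0]]}}

```text
time_s: 2.7
eef_pos: [488.9, 214.0, 230.8]
tcp_rot: [0.0, 0.132, 0.991, 0.0]
ft_force: [-0.0, -0.8, 0.8]
finger_gap: 0.994
gripper_force: 0.0
```

{"name": "step_arm", "arguments": {"linear": [[0, 0, 0], [0, 0, 0], [0, 0, 0], [0, 0, 0], [0, 0, 0], [0, 0, 0], [0, 0, 0], [0, 0, 0], [0, 0, 0], [0, 0, 0]], "rotation": [[0, 0, 1], [0, 0, 1], [0, 0, 1], [0, 0, 1], [0, 0, 1], [0, 0, 1], [0, 0, 1], [0, 0, 1], [0, 0, 1], [0, 0, 1]]}}

```text
time_s: 3.7
eef_pos: [488.2, 214.7, 230.8]
tcp_rot: [0.0, 0.464, 0.886, 0.0]
ft_force: [-0.4, 0.5, -0.1]
finger_gap: 1.0
gripper_force: 0.0
```

{"name": "step_arm", "arguments": {"linear": [[0, 0, 0], [0, 0, 0], [0, 0, 0], [0, 0, 0], [0, 0, 0], [0, 0, 0], [0, 0, 0], [0, 0, 0], [0, 0, 0], [0, 0, 0]], "rotation": [[0, 0, 1], [0, 0, 1], [0, 0, 1], [0, 0, 1], [0, 0, 1], [0, 0, 1], [0, 0, 1], [0, 0, 1], [0, 0, 1], [0, 0, 1]]}}

```text
time_s: 4.7
eef_pos: [488.2, 214.7, 230.8]
tcp_rot: [0.0, 0.739, 0.673, 0.0]
ft_force: [-0.3, 0.6, 0.4]
finger_gap: 1.002
gripper_force: 0.0
```

{"name": "step_arm", "arguments": {"linear": [[0, 0, 0], [0, 0, 0], [0, 0, 0], [0, 0, 0], [0, 0, 0], [0, 0, 0], [0, 0, 0], [0, 0, 0], [0, 0, 0], [0, 0, 0]], "rotation": [[0, 0, 1], [0, 0, 1], [0, 0, 1], [0, 0, 1], [0, 0, 1], [0, 0, 1], [0, 0, 1], [0, 0, 1], [0, 0, 1], [0, 0, 1]]}}

```text
time_s: 5.7
eef_pos: [488.2, 214.7, 230.8]
tcp_rot: [-0.0, 0.925, 0.38, 0.0]
ft_force: [0.7, -0.4, -0.2]
finger_gap: 1.002
gripper_force: 0.0
```

{"name": "step_arm", "arguments": {"linear": [[0, 0, 0], [0, 0, 0], [0, 0, 0], [0, 0, 0], [0, 0, 0], [0, 0, 0], [0, 0, 0], [0, 0, 0], [0, 0, 0], [0, 0, 0]], "rotation": [[0, 0, 1], [0, 0, 1], [0, 0, 1], [0, 0, 1], [0, 0, 1], [0, 0, 1], [0, 0, 1], [0, 0, 1], [0, 0, 1], [0, 0, 0.45]]}}

```text
time_s: 6.7
eef_pos: [488.2, 214.7, 230.8]
tcp_rot: [0.0, 0.998, 0.06, 0.0]
ft_force: [0.4, 0.3, -0.0]
finger_gap: 1.004
gripper_force: 0.0
```

```bash
python3 - <<'E'
from h import *
s=monitor.state(); C=cal('wrist'); im,d=capture('wrist'); W=cloud('wrist',d,C)
np.savez('wm.npz',im=im,d=d,W=W,pos=s['eef_pos'],rot=s['tcp_rot'],K=C[0],D=C[1],p=C[2],r=C[3])
b=(np.abs(W[...,0]-485)<90)&(np.abs(W[...,1]-214)<70)
for nm,lo,hi in (('plate',20,31),('pins',31.5,45),('backtop',128,145)):
    m=b&(W[...,2]>lo)&(W[...,2]<hi);P=W[m]
    if len(P)>4:
        print(nm,len(P),P.mean(0).round(1),np.median(P[:,2]).round(1),[np.round(x,1).tolist() for x in cv2.minAreaRect(P[:,:2].astype(np.float32))])
        if nm=='pins': print(np.c_[np.argwhere(m)[:,::-1],P][::6].round(0).tolist())
save('wm',cv2.resize(im,(800,600),interpolation=3))
plan([488.2,214.7,230.8],-83,s)
E
```

```text
plate 3369 [497.3 217.6  26.1] 26.1 [[488.9, 216.5], [100.6, 70.2], 7.0]
pins 223 [472.3 214.3  37.3] 37.2 [[482.3, 215.5], [56.4, 58.1], 7.1]
[[257.0, 153.0, 510.0, 219.0, 33.0], [253.0, 155.0, 507.0, 224.0, 33.0], [259.0, 155.0, 509.0, 216.0, 37.0], [257.0, 156.0, 507.0, 219.0, 40.0], [254.0, 157.0, 505.0, 222.0, 37.0], [260.0, 157.0, 506.0, 215.0, 38.0], [257.0, 158.0, 505.0, 218.0, 40.0], [254.0, 159.0, 503.0, 222.0, 36.0], [260.0, 159.0, 504.0, 214.0, 38.0], [257.0, 160.0, 502.0, 218.0, 38.0], [256.0, 161.0, 501.0, 219.0, 37.0], [258.0, 162.0, 499.0, 216.0, 33.0], [257.0, 179.0, 477.0, 215.0, 37.0], [257.0, 180.0, 476.0, 215.0, 38.0], [258.0, 181.0, 475.0, 213.0, 38.0], [259.0, 182.0, 473.0, 212.0, 35.0], [238.0, 195.0, 452.0, 237.0, 32.0], [245.0, 195.0, 453.0, 228.0, 32.0], [253.0, 195.0, 454.0, 218.0, 34.0], [259.0, 195.0, 455.0, 210.0, 33.0], [265.0, 195.0, 456.0, 202.0, 32.0], [272.0, 195.0, 457.0, 192.0, 32.0], [279.0, 195.0, 458.0, 183.0, 33.0], [240.0, 196.0, 452.0, 235.0, 37.0], [246.0, 196.0, 453.0, 227.0, 38.0], [252.0, 196.0, 454.0, 219.0, 37.0], [258.0, 196.0, 455.0, 211.0, 38.0], [264.0, 196.0, 456.0, 203.0, 37.0], [270.0, 196.0, 457.0, 195.0, 38.0], [276.0, 196.0, 457.0, 187.0, 36.0], [237.0, 197.0, 452.0, 238.0, 43.0], [243.0, 197.0, 452.0, 230.0, 42.0], [249.0, 197.0, 453.0, 223.0, 41.0], [255.0, 197.0, 454.0, 215.0, 42.0], [261.0, 197.0, 455.0, 207.0, 43.0], [267.0, 197.0, 456.0, 199.0, 42.0], [273.0, 197.0, 457.0, 192.0, 42.0], [279.0, 197.0, 458.0, 184.0, 44.0]]
backtop 714 [451.  211.7 135.1] 135.8 [[450.0, 211.8], [10.6, 59.5], 6.9]
t 6.7 pos [488.17 214.7  230.77] yaw -83.11 F [ 0.4  0.3 -0. ] gap 1.004
 shift/25 in present axes [ 0.  0. -0.]  in goal axes [ 0.  0. -0.]  rotz/4 -0.03 tilt fix/4deg [ 0.   -0.   -0.03]
```

View pics/wm.png

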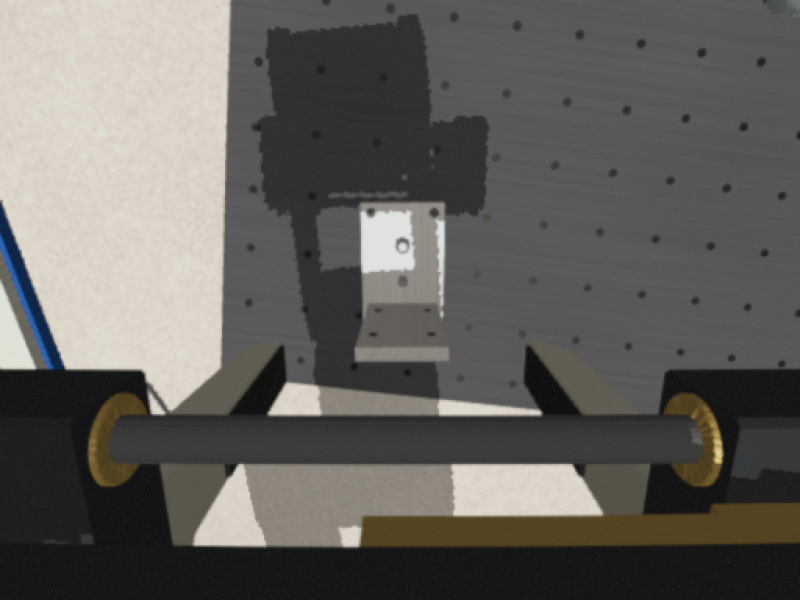

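The wrist picture shows the mount at (402,270), with the large pin at (402,245), the small pin at (402,281) and the back plate at (402,350). On to the dock.

{"name": "step_arm", "arguments": {"linear": [[0.07, 0.92, 0], [0.07, 0.92, 0], [0.07, 0.92, 0], [0.07, 0.92, 0], [0.07, 0.92, 0], [0.07, 0.92, 0], [0.07, 0.92, 0], [0.07, 0.92, 0], [0.07, 0.92, 0], [0.07, 0.92, 0]], "rotation": [[0, 0, 0], [0, 0, 0], [0, 0, 0], [0, 0, 0], [0, 0, 0], [0, 0, 0], [0, 0, 0], [0, 0, 0], [0, 0, 0], [0, 0, 0]]}}

```text
time_s: 7.75
eef_pos: [533.8, -12.3, 230.8]
tcp_rot: [-0.0, 0.998, 0.062, 0.0]
ft_force: [0.3, -0.5, -0.9]
finger_gap: 0.996
gripper_force: 0.0
```

{"name": "step_arm", "arguments": {"linear": [[0.07, 0.92, 0], [0.07, 0.92, 0], [0.07, 0.92, 0], [0.07, 0.92, 0], [0.07, 0.92, 0], [0.07, 0.92, 0], [0.07, 0.92, 0], [0.07, 0.92, 0], [0.07, 0.92, 0], [0.07, 0.92, 0]], "rotation": [[0, 0, 0], [0, 0, 0], [0, 0, 0], [0, 0, 0], [0, 0, 0], [0, 0, 0], [0, 0, 0], [0, 0, 0], [0, 0, 0], [0, 0, 0]]}}

```text
time_s: 8.75
eef_pos: [579.3, -238.5, 230.7]
tcp_rot: [-0.0, 0.998, 0.062, -0.0]
ft_force: [0.2, 0.0, -0.4]
finger_gap: 0.996
gripper_force: 0.0
```

{"name": "step_arm", "arguments": {"linear": [[0, 0, 0], [0, 0, 0], [0, 0, 0], [0, 0, 0], [0, 0, 0], [0, 0, 0], [0, 0, 0], [0, 0, 0], [0, 0, 0], [0, 0, 0]], "rotation": [[0, 0, -1], [0, 0, -1], [0, 0, -1], [0, 0, -1], [0, 0, -1], [0, 0, -1], [0, 0, -1], [0, 0, -1], [0, 0, -1], [0, 0, -1]]}}

```text
time_s: 9.75
eef_pos: [579.2, -237.5, 230.7]
tcp_rot: [-0.0, 0.916, 0.401, -0.0]
ft_force: [0.1, -0.3, -0.5]
finger_gap: 1.001
gripper_force: 0.0
```

{"name": "step_arm", "arguments": {"linear": [[0, 0, 0], [0, 0, 0], [0, 0, 0], [0, 0, 0], [0, 0, 0], [0, 0, 0], [0, 0, 0], [0, 0, 0], [0, 0, 0], [0, 0, 0]], "rotation": [[0, 0, -1], [0, 0, -1], [0, 0, -1], [0, 0, -1], [0, 0, -1], [0, 0, -1], [0, 0, -1], [0, 0, -1], [0, 0, -1], [0, 0, -1]]}}

```text
time_s: 10.75
eef_pos: [579.2, -237.5, 230.7]
tcp_rot: [-0.0, 0.724, 0.69, -0.0]
ft_force: [-0.2, -0.4, -0.3]
finger_gap: 0.999
gripper_force: 0.0
```

{"name": "step_arm", "arguments": {"linear": [[0, 0, 0], [0, 0, 0], [0, 0, 0], [0, 0, 0], [0, 0, 0], [0, 0, 0], [0, 0, 0]], "rotation": [[0, 0, -1], [0, 0, -1], [0, 0, -1], [0, 0, -1], [0, 0, -1], [0, 0, -1], [0, 0, -0.25]]}}

```text
time_s: 11.45
eef_pos: [579.2, -237.5, 230.7]
tcp_rot: [-0.0, 0.558, 0.83, -0.0]
ft_force: [1.0, -0.5, 0.6]
finger_gap: 1.001
gripper_force: 0.0
```

```bash
cat > look.py <<'E'
from h import *
def look(name,c,zt,rad=60,grey=True):
    s=monitor.state(); C=cal('wrist'); im,d=capture('wrist'); W=cloud('wrist',d,C)
    np.savez(name+'.npz',im=im,d=d,W=W,pos=s['eef_pos'],rot=s['tcp_rot'])
    save(name,im)
    b=(np.abs(W[...,0]-c[0])<rad)&(np.abs(W[...,1]-c[1])<rad)&(np.abs(W[...,2]-zt)<5)
    if grey: b&=im.astype(int).sum(2)>150
    m=cv2.morphologyEx(b.astype(np.uint8),cv2.MORPH_OPEN,np.ones((3,3)))
    n,l,st,ce=cv2.connectedComponentsWithStats(m); k=1+np.argmax(st[1:,4]); P=W[l==k]
    print('top',len(P),P.mean(0).round(2),np.median(P[:,2]).round(1),[np.round(x,2).tolist() for x in cv2.minAreaRect(P[:,:2].astype(np.float32))],'uv',ce[k].round())
    return s,im,W,l==k
E
python3 - <<'E'
from look import *
Z=np.load('wm.npz');W=Z['W']
a=np.radians(7);u=np.array([np.cos(a),np.sin(a)]);v=np.array([-u[1],u[0]]);q=W[...,:2]-[490,215.5];X=q@u;Y=q@v
for x0 in(15,-15):
    m=(np.abs(X-x0)<9)&(np.abs(Y)<9)&(W[...,2]>35.5);P=W[m];print('pin',m.sum(),P.mean(0).round(2),np.mean([X[m],Y[m]],1).round(2),P[:,2].max())
pl=(W[...,2]>22)&(W[...,2]<30)&(np.abs(Y)<60)&(np.abs(X)<80)
for lo,hi in((20,45),):
    m=pl&(X>lo)&(X<hi);print('plate Y edges',np.percentile(Y[m],[.5,99.5]).round(1))
m=pl&(np.abs(Y)<30);print('front edge',np.percentile(X[m],99.8).round(1))
s,im,W,m=look('wd',(581,-237),124)
plan([581,-237,230],22,s)
E
```

```text
pin 4857 [510.64 217.51 358.11] [20.74 -0.52] 369.3964544601773
pin 15 [475.28 214.6   37.4 ] [-14.71   0.9 ] 38.80005105321561
plate Y edges [-32.8  36. ]
front edge 49.3
top 2358 [ 579.91 -236.14  123.99] 124.1 [[580.22, -237.25], [55.87, 49.3], 19.77] uv [260. 185.]
t 11.45 pos [ 579.2  -237.54  230.69] yaw 22.14 F [ 1.  -0.5  0.6] gap 1.001
 shift/25 in present axes [-0.01  0.08  0.03]  in goal axes [-0.01  0.08  0.03]  rotz/4 0.04 tilt fix/4deg [-0.   -0.    0.04]
```

View pics/wd.png

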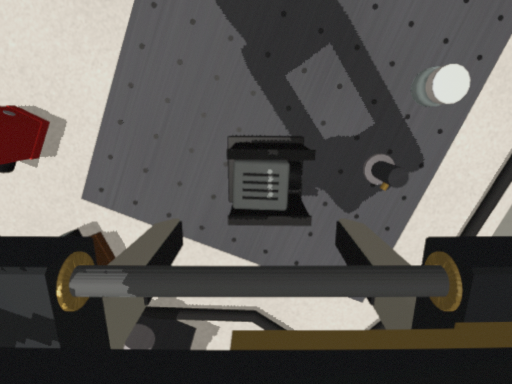

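The picture shows the grey camera in the dock at (262,182), lens to the right, cheeks above and below, and all clear for the fingers at front and back. I'll descend and grasp.

{"name": "step_arm", "arguments": {"linear": [[0, 0.04, 0], [0, 0, 0.9], [0, 0, 0.9], [0, 0, 0.9], [0, 0, 0.9], [0, 0, 0.9], [0, 0, 0.5], [0, 0, 0.28], [0, 0, 0]], "rotation": [[0, 0, 0.55], [0, 0, 0], [0, 0, 0], [0, 0, 0], [0, 0, 0], [0, 0, 0], [0, 0, 0], [0, 0, 0], [0, 0, 0]]}}

```text
time_s: 12.4
eef_pos: [579.9, -237.0, 98.2]
tcp_rot: [-0.001, 0.575, 0.818, -0.0]
ft_force: [0.5, 0.2, -0.7]
finger_gap: 1.0
gripper_force: 0.0
```

{"name": "step_arm", "arguments": {"linear": [[0, 0, 0], [0, 0, 0], [0, 0, 0], [0, 0, 0], [0, 0, 0], [0, 0, 0], [0, 0, 0], [0, 0, 0]], "rotation": [[0, 0, 0], [0, 0, 0], [0, 0, 0], [0, 0, 0], [0, 0, 0], [0, 0, 0], [0, 0, 0], [0, 0, 0]], "claw": 1}}

```text
time_s: 13.2
eef_pos: [580.4, -237.2, 99.1]
tcp_rot: [0.0, 0.575, 0.818, 0.0]
ft_force: [0.3, 0.3, 1.9]
finger_gap: 0.599
gripper_force: 30.0
```

{"name": "step_arm", "arguments": {"linear": [[0, 0, -0.3], [0, 0, -0.7], [0, 0, -0.8], [0, 0, -0.8], [0, 0, -0.8], [0, 0, -0.8], [0, 0, -0.8], [0, 0, 0]], "rotation": [[0, 0, 0], [0, 0, 0], [0, 0, 0], [0, 0, 0], [0, 0, 0], [0, 0, 0], [0, 0, 0], [0, 0, 0]]}}

```text
time_s: 14.0
eef_pos: [581.0, -237.8, 226.2]
tcp_rot: [0.002, 0.575, 0.818, 0.0]
ft_force: [0.7, -0.7, -5.6]
finger_gap: 0.6
gripper_force: 30.0
```

{"name": "step_arm", "arguments": {"linear": [[0.5, 0.05, 0], [0.9, 0.1, 0], [0.98, 0.1, 0], [0.98, 0.1, 0], [0.98, 0.1, 0], [0.98, 0.1, 0], [0.98, 0.1, 0], [0.98, 0.1, 0], [0.98, 0.1, 0], [0.98, 0.1, 0]], "rotation": [[0, 0, 0], [0, 0, 0], [0, 0, 0], [0, 0, 0], [0, 0, 0], [0, 0, 0], [0, 0, 0], [0, 0, 0], [0, 0, 0], [0, 0, 0]]}}

```text
time_s: 15.0
eef_pos: [521.8, -9.7, 221.6]
tcp_rot: [-0.002, 0.575, 0.818, -0.001]
ft_force: [-0.4, 0.0, -6.1]
finger_gap: 0.601
gripper_force: 30.0
```

{"name": "step_arm", "arguments": {"linear": [[0.5, 0, 0], [0, 0, 0], [0, 0, 0], [0, 0, 0], [0, 0, 0], [0, 0, 0.9], [0, 0, 0.9], [0, 0, 0.9], [0, 0, 0.9]], "rotation": [[0, 0, 0], [0, 0, 0.8], [0, 0, 0.8], [0, 0, 0.8], [0, 0, 0.8], [0, 0, 0], [0, 0, 0], [0, 0, 0], [0, 0, 0]]}}

```text
time_s: 15.9
eef_pos: [518.7, 0.1, 131.8]
tcp_rot: [-0.001, 0.662, 0.749, -0.001]
ft_force: [0.8, -0.4, -5.1]
finger_gap: 0.602
gripper_force: 30.0
```

```bash
python3 - <<'E'
from h import *
im,d=capture('scene'); s=monitor.state(); plan([520,0,90],7,s); W=cloud('scene',d)
c=s['eef_pos']; b=(np.abs(W[...,0]-c[0])<70)&(np.abs(W[...,1]-c[1])<35)
z=W[b][:,2]; z=z[(z>14)&(z<c[2]-30)]; print('low z',np.sort(z)[:10].round(1))
u,v=cv2.projectPoints(c.reshape(1,3),*(lambda K,D,p,r:(cv2.Rodrigues(r.T)[0],-r.T@p,K,D))(*cal('scene')))[0].ravel().astype(int)
save('held',cv2.resize(im[max(v-70,0):v+70,max(u-90,0):u+90],None,fx=3,fy=3,interpolation=3))
E
```

```text
t 15.95 pos [516.23   0.56 128.04] yaw 7.02 F [-0.8  0.2 -8.9] gap 0.599
 shift/25 in present axes [-0.04  0.16  1.52]  in goal axes [-0.04  0.15  1.52]  rotz/4 0.01 tilt fix/4deg [-0.12 -0.04  0.01]
low z [14.  14.  14.  14.  14.1 14.1 14.1 14.1 14.1 14.1]
```

View pics/held.png

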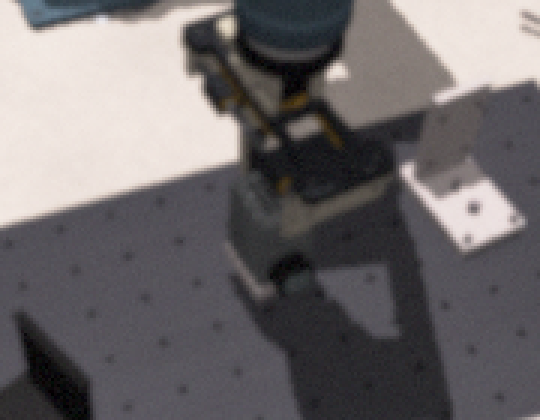

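It shows the camera hanging upright in the gripper at (265,240), lens at (295,270), over open breadboard. I'll lower it gently.

{"name": "step_arm", "arguments": {"linear": [[0, 0, 0.5], [0, 0, 0.5], [0, 0, 0.3], [0, 0, 0.1], [0, 0, 0], [0, 0, 0], [0, 0, 0]], "rotation": [[0, 0, 0], [0, 0, 0], [0, 0, 0], [0, 0, 0], [0, 0, 0], [0, 0, 0], [0, 0, 0]]}}

```text
time_s: 16.65
eef_pos: [520.4, -0.1, 99.4]
tcp_rot: [0.001, 0.662, 0.749, 0.0]
ft_force: [0.6, 0.2, -6.1]
finger_gap: 0.604
gripper_force: 30.0
```

{"name": "step_arm", "arguments": {"linear": [[0, 0, 0.2], [0, 0, 0.15], [0, 0, 0.05], [0, 0, 0.04], [0, 0, 0], [0, 0, 0]], "rotation": [[0, 0, 0], [0, 0, 0], [0, 0, 0], [0, 0, 0], [0, 0, 0], [0, 0, 0]]}}

```text
time_s: 17.25
eef_pos: [519.9, -0.1, 87.8]
tcp_rot: [0.0, 0.662, 0.749, 0.0]
ft_force: [0.2, -0.1, -5.3]
finger_gap: 0.597
gripper_force: 30.0
```

{"name": "step_arm", "arguments": {"linear": [[0, 0, 0.04], [0, 0, 0], [0, 0, 0]], "rotation": [[0, 0, 0], [0, 0, 0], [0, 0, 0]]}}

```text
time_s: 17.55
eef_pos: [520.2, -0.1, 87.1]
tcp_rot: [0.0, 0.662, 0.749, 0.0]
ft_force: [-0.1, 0.1, -3.3]
finger_gap: 0.601
gripper_force: 30.0
```

Contact is beginning. One more half millimetre, then I'll release.

{"name": "step_arm", "arguments": {"linear": [[0, 0, 0.03], [0, 0, 0], [0, 0, 0]], "rotation": [[0, 0, 0], [0, 0, 0], [0, 0, 0]]}}

```text
time_s: 17.85
eef_pos: [520.2, -0.1, 87.0]
tcp_rot: [0.001, 0.662, 0.749, 0.0]
ft_force: [-1.4, 0.5, 6.1]
finger_gap: 0.601
gripper_force: 30.0
```

{"name": "step_arm", "arguments": {"linear": [[0, 0, 0], [0, 0, 0], [0, 0, 0], [0, 0, 0], [0, 0, 0], [0, 0, 0]], "rotation": [[0, 0, 0], [0, 0, 0], [0, 0, 0], [0, 0, 0], [0, 0, 0], [0, 0, 0]], "claw": -1}}

```text
time_s: 18.45
eef_pos: [519.9, -0.1, 85.9]
tcp_rot: [-0.0, 0.662, 0.749, -0.0]
ft_force: [0.8, -0.2, -0.7]
finger_gap: 0.992
gripper_force: 0.0
```

{"name": "step_arm", "arguments": {"linear": [[0, 0, -0.4], [0, 0, -0.8], [0, 0, -0.9], [0, 0, -0.9], [0, 0, -0.9], [0, 0, -0.9], [0, 0, -0.95], [0, 0, 0]], "rotation": [[0, 0, 0], [0, 0, 0], [0, 0, 0], [0, 0, 0], [0, 0, 0], [0, 0, 0], [0, 0, 0], [0, 0, 0]]}}

```text
time_s: 19.25
eef_pos: [521.9, -0.4, 233.9]
tcp_rot: [0.003, 0.662, 0.749, 0.002]
ft_force: [0.6, 0.1, -0.5]
finger_gap: 1.002
gripper_force: 0.0
```

{"name": "step_arm", "arguments": {"linear": [[0, 0, 0], [0, 0, 0], [0, 0, 0], [0, 0, 0], [0, 0, 0], [0, 0, 0], [0, 0, 0], [0, 0, 0], [0, 0, 0], [0, 0, 0]], "rotation": [[0, 0, 1], [0, 0, 1], [0, 0, 1], [0, 0, 1], [0, 0, 1], [0, 0, 1], [0, 0, 1], [0, 0, 1], [0, 0, 1], [0, 0, 1]]}}

```text
time_s: 20.25
eef_pos: [519.4, 0.0, 229.0]
tcp_rot: [-0.0, 0.879, 0.476, -0.001]
ft_force: [0.0, -0.1, 0.3]
finger_gap: 1.003
gripper_force: 0.0
```

{"name": "step_arm", "arguments": {"linear": [[0, 0, 0], [0, 0, 0], [0, 0, 0], [0, 0, 0], [0, 0, 0], [0, 0, 0], [0, 0, 0], [0, 0, 0], [0, 0, 0], [0, 0, 0]], "rotation": [[0, 0, 1], [0, 0, 1], [0, 0, 1], [0, 0, 1], [0, 0, 1], [0, 0, 1], [0, 0, 1], [0, 0, 1], [0, 0, 1], [0, 0, 1]]}}

```text
time_s: 21.25
eef_pos: [519.4, 0.1, 229.0]
tcp_rot: [-0.0, 0.989, 0.147, -0.001]
ft_force: [0.5, -0.2, -0.5]
finger_gap: 1.002
gripper_force: 0.0
```

{"name": "step_arm", "arguments": {"linear": [[0, 0, 0], [0, 0, 0], [0, 0, 0], [0, 0, 0]], "rotation": [[0, 0, 1], [0, 0, 1], [0, 0, 0.5], [0, 0, 0]]}}

```text
time_s: 21.65
eef_pos: [519.4, 0.1, 229.0]
tcp_rot: [-0.0, 0.998, 0.061, -0.001]
ft_force: [-0.4, -0.5, -0.2]
finger_gap: 1.001
gripper_force: 0.0
```

```bash
python3 - <<'E'
from look import *
s,im,W,m=look('ws',(520,0),112)
plan([520,0,230.8],-83,s)
Z=np.load('wm.npz');W=Z['W'];K,D,p,r=Z['K'],Z['D'],Z['p'],Z['r']
a=np.radians(7);u=np.array([np.cos(a),np.sin(a)]);v=np.array([-u[1],u[0]]);q=W[...,:2]-[490,215.5];X=q@u;Y=q@v;z=W[...,2]
for x0 in(15,-15):
    m=(np.abs(X-x0)<9)&(np.abs(Y)<9)&(z>36)&(z<45);P=W[m];print('pin',m.sum(),P.mean(0).round(2),np.mean([X[m],Y[m]],1).round(2),[np.ptp(X[m]).round(1),np.ptp(Y[m]).round(1),np.mean([X[m].max(),X[m].min()]).round(2),np.mean([Y[m].max(),Y[m].min()]).round(2)])
pl=(z>23)&(z<29)&(np.abs(Y)<45)&(X>-30)&(X<60)
for lo in(-25,0,20): 
    m=pl&(X>lo)&(X<lo+22);print('Yedges',lo,np.percentile(Y[m],[.3,99.7]).round(1))
m=pl&(np.abs(Y)<25);print('front',np.percentile(X[m],99.8).round(1))
m=(z>130)&(z<140)&(np.abs(Y)<45)&(np.abs(X+40)<20);print('backtop',np.percentile(X[m],[1,99]).round(1),np.percentile(Y[m],[1,99]).round(1),[np.round(t,2).tolist() for t in cv2.minAreaRect(W[m][:,:2].astype(np.float32))])
c=cv2.resize(im[110:260,180:330],(400,400),interpolation=3); c2=cv2.resize(Z['im'][110:260,180:330],(400,400),interpolation=3); save('cmp',np.hstack([c,c2]))
E
```

```text
top 2450 [ 5.2108e+02 -8.0000e-02  1.1196e+02] 112.0 [[520.37, 0.01], [55.32, 49.98], 7.5] uv [258. 182.]
t 21.65 pos [5.1943e+02 7.0000e-02 2.2905e+02] yaw -82.98 F [-0.4 -0.5 -0.2] gap 1.001
 shift/25 in present axes [ 0.02  0.01 -0.07]  in goal axes [ 0.02  0.01 -0.07]  rotz/4 0.0 tilt fix/4deg [-0.01  0.02  0.  ]
pin 44 [504.69 218.81  37.76] [14.98  1.5 ] [np.float64(9.0), np.float64(9.0), np.float64(15.36), np.float64(1.66)]
pin 15 [475.28 214.6   37.4 ] [-14.71   0.9 ] [np.float64(4.2), np.float64(5.2), np.float64(-14.69), np.float64(1.09)]
Yedges -25 [-33.7  36. ]
Yedges 0 [-33.3  35.5]
Yedges 20 [-32.8  36.2]
front 49.3
backtop [-45.1 -35. ] [-28.3  30.4] [[450.06, 211.57], [10.56, 59.09], 6.89]
```

View pics/cmp.png

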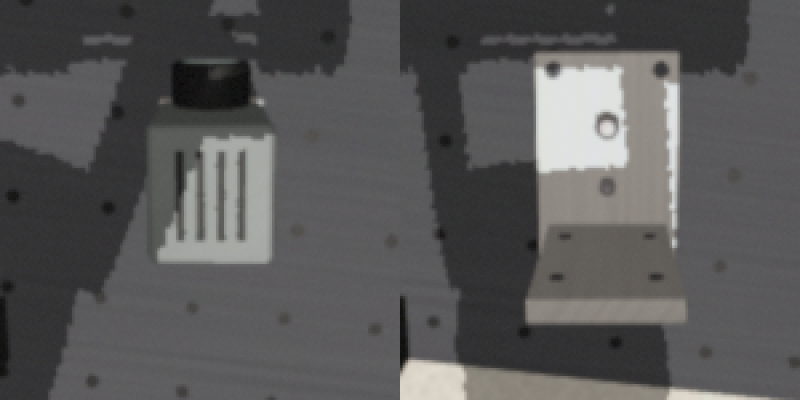

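It shows the camera standing free and upright at (210,190), lens away from the wrist at (210,85). Both poses are measured in the same view. Now I'll take it by its sides.

{"name": "step_arm", "arguments": {"linear": [[0.04, 0, 0.4], [0, 0, 0.9], [0, 0, 0.9], [0, 0, 0.9], [0, 0, 0.9], [0, 0, 0.9], [0, 0, 0.8], [0, 0, 0.42], [0, 0, 0], [0, 0, 0]], "rotation": [[0, 0, 0], [0, 0, 0], [0, 0, 0], [0, 0, 0], [0, 0, 0], [0, 0, 0], [0, 0, 0], [0, 0, 0], [0, 0, 0], [0, 0, 0]]}}

```text
time_s: 22.7
eef_pos: [521.1, 0.0, 77.0]
tcp_rot: [0.0, 0.998, 0.061, 0.0]
ft_force: [-0.1, -0.0, -0.1]
finger_gap: 1.002
gripper_force: 0.0
```

{"name": "step_arm", "arguments": {"linear": [[0, 0, 0], [0, 0, 0], [0, 0, 0], [0, 0, 0], [0, 0, 0], [0, 0, 0], [0, 0, 0], [0, 0, 0]], "rotation": [[0, 0, 0], [0, 0, 0], [0, 0, 0], [0, 0, 0], [0, 0, 0], [0, 0, 0], [0, 0, 0], [0, 0, 0]], "claw": 1}}

```text
time_s: 23.5
eef_pos: [520.9, 0.1, 76.8]
tcp_rot: [-0.0, 0.998, 0.061, 0.0]
ft_force: [0.3, 0.5, 1.6]
finger_gap: 0.535
gripper_force: 30.0
```

```bash
python3 -c "
from h import *
plan([489.95,216.75,150],-83)"
```

```text
t 23.5 pos [5.2091e+02 1.2000e-01 7.6850e+01] yaw -82.97 F [0.3 0.5 1.6] gap 0.535
 shift/25 in present axes [-0.17 -8.75 -2.93]  in goal axes [-0.17 -8.75 -2.93]  rotz/4 0.01 tilt fix/4deg [-0.   -0.    0.01]
```

{"name": "step_arm", "arguments": {"linear": [[0, 0, -0.3], [0, 0, -0.6], [0, 0, -0.7], [0, 0, -0.7], [0, 0, 0]], "rotation": [[0, 0, 0], [0, 0, 0], [0, 0, 0], [0, 0, 0], [0, 0, 0]]}}

```text
time_s: 24.0
eef_pos: [522.1, -0.2, 136.1]
tcp_rot: [0.0, 0.998, 0.061, 0.002]
ft_force: [0.8, -0.1, -6.0]
finger_gap: 0.535
gripper_force: 30.0
```

{"name": "step_arm", "arguments": {"linear": [[-0.015, -0.5, 0], [-0.015, -0.9, 0], [-0.015, -1, 0], [-0.015, -1, 0], [-0.015, -1, 0], [-0.015, -1, 0], [-0.015, -1, 0], [-0.015, -1, 0], [-0.015, -0.85, 0], [-0.015, -0.5, 0]], "rotation": [[0, 0, 0], [0, 0, 0], [0, 0, 0], [0, 0, 0], [0, 0, 0], [0, 0, 0], [0, 0, 0], [0, 0, 0], [0, 0, 0], [0, 0, 0]]}}

```text
time_s: 25.0
eef_pos: [488.3, 218.7, 132.6]
tcp_rot: [-0.0, 0.998, 0.062, -0.002]
ft_force: [0.2, -0.0, -7.0]
finger_gap: 0.534
gripper_force: 30.0
```

{"name": "step_arm", "arguments": {"linear": [[0, 0, 0], [0, 0, 0], [0, 0, 0], [0, 0, 0], [0, 0, 0], [0, 0, 0]], "rotation": [[0, 0, 0], [0, 0, 0], [0, 0, 0], [0, 0, 0], [0, 0, 0], [0, 0, 0]]}}

```text
time_s: 25.6
eef_pos: [490.6, 216.2, 134.3]
tcp_rot: [0.0, 0.998, 0.061, 0.0]
ft_force: [0.0, 0.4, -6.1]
finger_gap: 0.533
gripper_force: 30.0
```

```bash
python3 - <<'E'
from look import *
s,im,W,m=look('wh',(490,217),monitor.state()['eef_pos'][2]+35)
plan([490.5,216.8,110],-83,s)
E
```

```text
top 5350 [501.25 216.93 169.28] 169.4 [[499.27, 216.57], [37.47, 50.08], 7.59] uv [259. 229.]
t 25.6 pos [490.57 216.25 134.32] yaw -83.02 F [ 0.   0.4 -6.1] gap 0.533
 shift/25 in present axes [-0.   -0.02  0.97]  in goal axes [-0.   -0.02  0.97]  rotz/4 -0.0 tilt fix/4deg [ 0. -0. -0.]
```

{"name": "step_arm", "arguments": {"linear": [[0, -0.03, 0.3], [0, 0, 0.4], [0, 0, 0.3], [0, 0, 0.15], [0, 0, 0], [0, 0, 0], [0, 0, 0]], "rotation": [[0, 0, 0], [0, 0, 0], [0, 0, 0], [0, 0, 0], [0, 0, 0], [0, 0, 0], [0, 0, 0]]}}

```text
time_s: 26.35
eef_pos: [490.6, 217.6, 105.8]
tcp_rot: [-0.0, 0.998, 0.061, 0.0]
ft_force: [0.0, 0.1, -5.5]
finger_gap: 0.532
gripper_force: 30.0
```

{"name": "step_arm", "arguments": {"linear": [[0, 0, 0.1], [0, 0, 0.05], [0, 0, 0.05], [0, 0, 0], [0, 0, 0]], "rotation": [[0, 0, 0], [0, 0, 0], [0, 0, 0], [0, 0, 0], [0, 0, 0]]}}

```text
time_s: 26.85
eef_pos: [490.3, 217.4, 100.5]
tcp_rot: [0.0, 0.998, 0.061, -0.0]
ft_force: [-0.1, -1.0, -6.0]
finger_gap: 0.535
gripper_force: 30.0
```

{"name": "step_arm", "arguments": {"linear": [[0, 0, 0.06], [0, 0, 0.06], [0, 0, 0], [0, 0, 0]], "rotation": [[0, 0, 0], [0, 0, 0], [0, 0, 0], [0, 0, 0]]}}

```text
time_s: 27.25
eef_pos: [490.2, 217.5, 97.4]
tcp_rot: [0.0, 0.998, 0.061, -0.0]
ft_force: [-0.1, 1.0, -5.0]
finger_gap: 0.538
gripper_force: 30.0
```

{"name": "step_arm", "arguments": {"linear": [[0, 0, 0.06], [0, 0, 0.06], [0, 0, 0], [0, 0, 0]], "rotation": [[0, 0, 0], [0, 0, 0], [0, 0, 0], [0, 0, 0]]}}

```text
time_s: 27.65
eef_pos: [490.2, 217.5, 94.4]
tcp_rot: [0.0, 0.998, 0.061, -0.0]
ft_force: [-0.4, 0.5, -5.3]
finger_gap: 0.534
gripper_force: 30.0
```

Both pins have entered with no side load.

{"name": "step_arm", "arguments": {"linear": [[0, 0, 0.06], [0, 0, 0.05], [0, 0, 0], [0, 0, 0]], "rotation": [[0, 0, 0], [0, 0, 0], [0, 0, 0], [0, 0, 0]]}}

```text
time_s: 28.05
eef_pos: [490.2, 217.5, 91.7]
tcp_rot: [-0.0, 0.998, 0.061, -0.0]
ft_force: [0.4, 0.3, -6.3]
finger_gap: 0.536
gripper_force: 30.0
```

{"name": "step_arm", "arguments": {"linear": [[0, 0, 0.03], [0, 0, 0], [0, 0, 0]], "rotation": [[0, 0, 0], [0, 0, 0], [0, 0, 0]]}}

```text
time_s: 28.35
eef_pos: [490.3, 217.5, 91.0]
tcp_rot: [-0.0, 0.998, 0.061, -0.0]
ft_force: [-1.2, 0.0, -5.5]
finger_gap: 0.531
gripper_force: 30.0
```

{"name": "step_arm", "arguments": {"linear": [[0, 0, 0.03], [0, 0, 0], [0, 0, 0]], "rotation": [[0, 0, 0], [0, 0, 0], [0, 0, 0]]}}

```text
time_s: 28.65
eef_pos: [490.5, 217.5, 90.9]
tcp_rot: [-0.0, 0.998, 0.061, 0.0]
ft_force: [-2.2, 0.8, 1.8]
finger_gap: 0.54
gripper_force: 30.0
```

{"name": "step_arm", "arguments": {"linear": [[0, 0, 0.02], [0, 0, 0], [0, 0, 0]], "rotation": [[0, 0, 0], [0, 0, 0], [0, 0, 0]]}}

```text
time_s: 28.95
eef_pos: [490.5, 217.6, 90.8]
tcp_rot: [-0.0, 0.998, 0.061, 0.001]
ft_force: [-3.5, 0.2, 6.5]
finger_gap: 0.535
gripper_force: 30.0
```

It is seated: contact came at the predicted height of 90.85. Release, retreat and check.

{"name": "step_arm", "arguments": {"linear": [[0, 0, 0], [0, 0, 0], [0, 0, 0], [0, 0, 0], [0, 0, 0], [0, 0, 0]], "rotation": [[0, 0, 0], [0, 0, 0], [0, 0, 0], [0, 0, 0], [0, 0, 0], [0, 0, 0]], "claw": -1}}

```text
time_s: 29.55
eef_pos: [490.3, 217.4, 89.7]
tcp_rot: [0.0, 0.998, 0.061, -0.0]
ft_force: [1.0, 0.0, -0.1]
finger_gap: 0.982
gripper_force: 0.0
```

{"name": "step_arm", "arguments": {"linear": [[0, 0, -0.4], [0, 0, -0.8], [0, 0, -0.9], [0, 0, -0.9], [0, 0, -0.9], [0, 0, -0.9], [0, 0, -0.9], [0, 0, 0], [0, 0, 0]], "rotation": [[0, 0, 0], [0, 0, 0], [0, 0, 0], [0, 0, 0], [0, 0, 0], [0, 0, 0], [0, 0, 0], [0, 0, 0], [0, 0, 0]]}}

```text
time_s: 30.45
eef_pos: [490.4, 217.5, 232.7]
tcp_rot: [-0.0, 0.998, 0.061, 0.001]
ft_force: [0.7, 0.9, -0.5]
finger_gap: 0.999
gripper_force: 0.0
```

```bash
python3 - <<'E'
from look import *
s,im,W,m=look('wf',(490,217),126)
P=W[m]; A=np.c_[P[:,:2]-P[:,:2].mean(0),np.ones(len(P))]; c=np.linalg.lstsq(A,P[:,2],rcond=None)[0]; print('tilt deg',np.degrees(c[:2]).round(2),'z',c[2].round(2))
im2,d=capture('scene')
save('fin',np.hstack([cv2.resize(im[80:260,150:330],(400,400),interpolation=3),cv2.resize(im2[90:210,300:420],(400,400),interpolation=3)]))
W2=cloud('scene',d);W0=np.load('scene0.npz')['W']
for n,c in(('jar',(740,-62)),('post',(735,-178)),('clamp',(742,157))):
    f=lambda W:W[(np.abs(W[...,0]-c[0])<45)&(np.abs(W[...,1]-c[1])<45)&(W[...,2]>18)].mean(0).round(1)
    print(n,f(W0),f(W2))
E
```

```text
top 2643 [490.57 217.4  125.98] 126.0 [[489.57, 217.21], [55.29, 49.94], 6.76] uv [258. 186.]
tilt deg [-0.15 -0.  ] z 125.98
jar [745.2 -63.3  52.1] [745.3 -63.2  52.2]
post [ 734.5 -180.4   47.3] [ 734.4 -180.1   47.4]
clamp [741.8 157.5  29.6] [741.7 157.7  29.6]
```

View pics/fin.png

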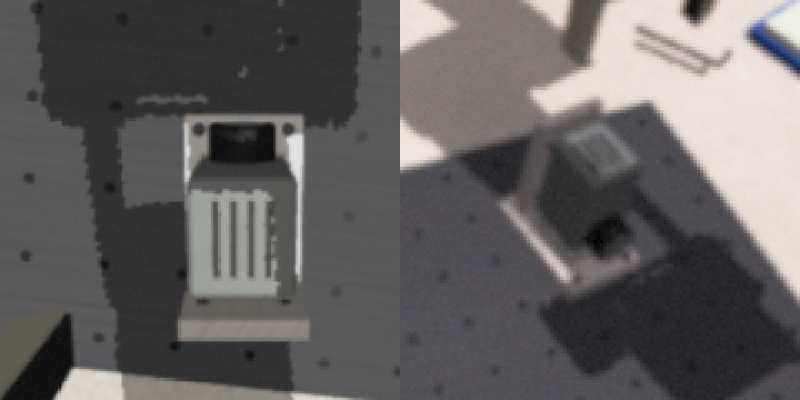

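The camera sits level on the plate at (240,240): its top is at z = 126.0 and its tilt is under 0.2°. The lens at (240,145) points away from the back plate, and the bystanders haven't moved. Handing in.

```bash
python3 -c "
from cell import bot; print(bot.job_done())"
```

```text
the job is handed in; nothing more can be done
None
```

The grey rig camera is on the pin mount, foot home and flat (top at z = 126.0 mm, tilt under 0.2°), lens away from the back plate, after being stood on open breadboard and regripped; the bystanders did not move, and I handed the job in at about 30 s.

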